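Raise the print-watch camera until its stand locks

ROBOT

A 6-joint arm with a two-finger parallel gripper is mounted at the origin on the work surface. World frame = base frame: x ahead of the robot, y to its left, z up, the work surface at z = 0. Lengths are in m, angles in rad, forces in N, time in s.
With the tool pointing down it reaches from about 0.25 to 0.85 m from the base axis. Payload 12.5 kg.
Tool frame: the origin (TCP) lies on the front face of the gripper's body, between the roots of the fingers; the fingertips stand 84 mm ahead of it and the grasp point (between the pads) lies bot.hold_point_z ahead of it (bot.hold_point_z is the distance from the TCP to the grasp point, in m); z points along the fingers, y is the line along which they close (so a half turn about z gives the same grasp; the last joint's range is limited). The gripper opens to 93 mm and grips with 3 to 60 N. Pads are 15 mm wide; open, the fingers measure 128 mm over their backs; the gripper's body (75 mm by 188 mm) begins 65 mm behind the grasp point.
Start: joints at [1.054, 0.351, 1.652, -0, 1.139, -0.085], TCP at [0.23, 0.5, 0.303] pointing down, gripper open.
Joint ranges: [-2.75, 2.75], [-0.79, 2.1], [0.01, 2.65], [-1.57, 4.71], [0.07, 3.14], [-2.87, 2.87]. Speed limits (rad/s): [2.22, 2.22, 2.79, 3.14, 3.14, 3.14].

INTERFACE

Orientations are given as a unit quaternion [x, y, z, w].
In Python, from bench import bot gives the robot as it stands.
- The arm moves only by the shell command python3 -m creep 'ROWS' [FORCE]. ROWS is JSON, a list of rows, each a list of 5 numbers: the gripper command: -1 is fully open, 1 is shut, values between are in proportion, then the shift along the tool's x, y, z in cm, then the turn about the tool's z in degrees. In form: [[grip, dx, dy, dz, turn], ...]. A call has 1 to 20 rows; each row is the pose to reach, as a shift and turn from the pose commanded when the call began, along the tool's axes at that moment; what a row does not reach only later rows make up. A row lasts 1/10 s, in which the tool goes at most 50 mm and 8.59 degrees, less where a joint would pass 70% of its speed; a pose out of reach is approached as far as the arm can. A call with a gripper value outside its range is refused whole. The fingers move at their own pace and stop on an object; FORCE is the grip in N (left out, the last holds). Time passes only in rows, so rows that repeat a pose let the fingers close. It gives the time, the measured TCP pose, the force, the opening and the grip force at its end, in the units of the state.
- bot.state(): the state, without advancing time (a new reading comes with each control period).
- bot.read_camera(name): name is "scene" or "top" or "wrist"; returns a dict with "img" (480x640x3 uint8, red, green, blue), "K" (3x3 intrinsics, pixels), "R" (3x3) and "t" (3): a world point X has camera coordinates R X + t. Camera axes: x right, y down, z forward; pixel columns grow to the right and rows downward; lengths in m; the calibration is good to about 2 mm. A picture is of the moment at which its call begins. There is no depth.
- bot.hand_in(): hands the job in; it is judged then, once.
The state is a dict: "time_s": time; "joints": joint angles; "dq": joint speeds; "tau": joint torques, N m; "position": TCP position; "tcp_rot": TCP orientation; "force": force on the tool from outside, world axes, zero at the start; "moment": the same for the moment, N m; "width": opening from 0.0 (shut) to 1.0 (fully open); "finger_force": force on a finger pad.
Only numpy, scipy, OpenCV 4.12 (cv2) and the standard library are available. Lean on these libraries where they do the work, as an engineer would, in place of code of your own. Each camera call takes 0.05 s, during which the arm holds its last target. There are 200 camera calls.

TASK

Pull the small camera straight up on its telescoping stand until the stand's lock button clicks out above the sleeve, then let go so that the camera stays up, locked. The similar stand with the round lamp must be left as it is.

Things in the scene. Friction and masses are not known exactly. Their poses are not given: they have to be found in the camera images.
- camera_grip (a point): Grip point: centre of the small grey box camera on one of the two stands. Camera 30 mm deep (x), 46 wide (y), 40 high (z, up); lens sticks out 8 mm on +x: grip from above across the plain 46 mm sides (y). Its 22 mm tube slides straight up from a black 32 mm sleeve, rim 125 mm above the table, on a 104 mm round base bolted down. The point is 155 mm above the table with the tube fully in.
- camera_mast (a joint): How far the camera's tube is drawn up from its sleeve, in m: 0 fully in, 0.085 at the upper stop; starts at 0 to 0.022. The lock button comes free at about 0.070; 0.076 to 0.080 is a good height to pull to. It takes about 6 to 10 N; friction holds it where it is left, and with the button out it cannot slide back below about 0.069.
- camera_button (a joint): The camera stand's spring lock button, a 10 mm round steel pin in the tube, on the lens side (+x of the camera): 0 m while held in, hidden inside the sleeve; 0.009 m when clicked out above the sleeve's rim. It moves by itself.
- lamp_head (a point): Centre of the round grey lamp (62 mm disc, 22 mm thick, on edge, white face to its +x) on the other stand, 166 to 178 mm above the table. That stand is of the same kind and size and is to be left as it is. The two stands may change places.
Not all that is in view belongs to the job. Leave any brown or orange look-alike of the part that bears camera_grip alone.

How it is judged:
On the way:
1. the camera is drawn up and its lock button has clicked out (value of joint camera_mast above 0.065 m and value of joint camera_button above 0.006 m), for 0.2 s.
At the end, for the whole second after the job is handed in: The camera's tube is drawn out at least 65 mm, its lock button stands out more than 6 mm, the camera is at rest, and the lamp is within 15 mm of where it began (all of step 1 and velocity of joint camera_mast between -0.01 and 0.01 m/s and distance of lamp_head from where it was at the start of the episode below 0.015 m); the robot touches nothing.
It fails at once if the lamp was raised or pushed more than 15 mm (distance of lamp_head from where it was at the start of the episode above 0.015 m).
It also fails if it takes over 27 s, if anything falls off the work surface, if the arm or the gripper's body presses on something with over 40 N, if the wrist force passes 120 N, or if a joint passes its speed limit or range.

## Working session

There is one attempt and no reset: what is moved stays moved. The work goes in short steps, Python scripts to look and compute and a shell command to move; the robot and the scene stay as the last step left them, time stands still between calls to the robot, and variables do not carry over. Pictures are saved under pics/ and viewed, at most 10 in all, crops included, and the job is handed in when it is done.

```bash
mkdir -p pics
python3 - <<'E'
from bench import bot
import cv2,json,numpy as np
s=bot.state();print(s['time_s'],s['position'],s['tcp_rot'],s['width'],bot.hold_point_z)
for n in("scene","top"):
    c=bot.read_camera(n);cv2.imwrite(f"pics/{n}0.png",c["img"][:,:,::-1])
    np.savez(f"{n}0.npz",**c)
    print(n,c["K"].tolist(),np.round(c["R"],4).tolist(),c["t"])
E
```

```text
0.0 [0.23002948 0.49931971 0.30222086] [ 2.14229311e-01  9.76783232e-01 -5.41688836e-04 -1.63809344e-04] 1.0011886485281878 0.0653
scene [[535.9712230094303, 0.0, 316.1496556552803], [0.0, 535.9712230094303, 245.13896959952714], [0.0, 0.0, 1.0]] [[0.1677, 0.9857, 0.0134], [0.5857, -0.0887, -0.8056], [-0.793, 0.1429, -0.5923]] [-0.07530807 -0.18590387  1.36763031]
top [[527.647853189483, 0.0, 322.4413655097907], [0.0, 527.647853189483, 237.6847084559428], [0.0, 0.0, 1.0]] [[-0.007, -0.9993, -0.0374], [-0.9919, 0.0117, -0.1269], [0.1272, 0.0362, -0.9912]] [0.02724993 0.51619679 0.90671175]
```

View pics/scene0.png

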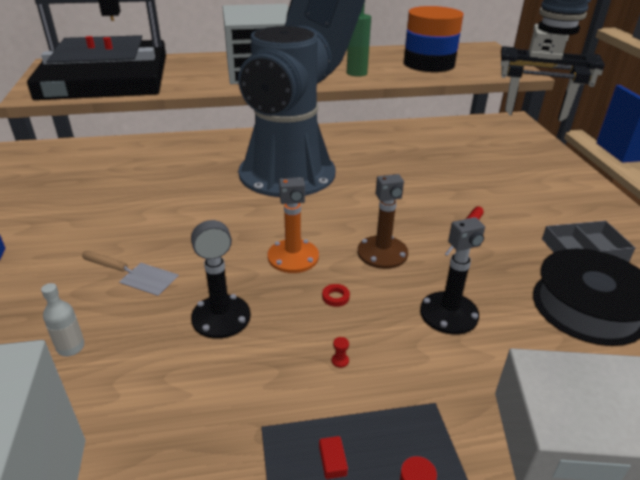

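View pics/top0.png

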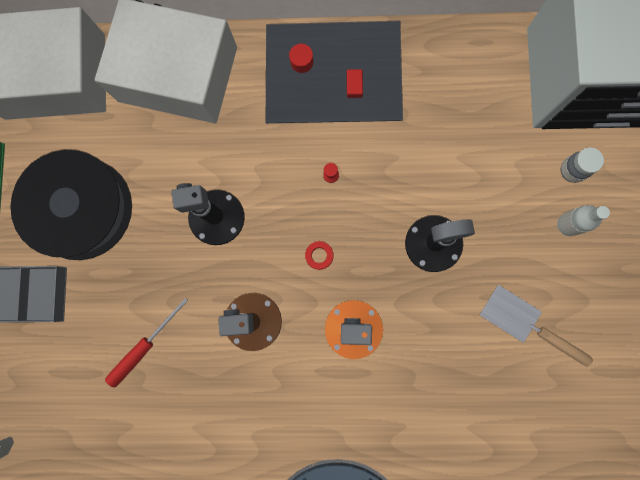

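The black stand on the left in the top view holds the camera: its head is at about (190,198) top and (466,236) scene. The lamp is at (452,232) top. I'll zoom in to get the yaw.

Run:
```python
import cv2,numpy as np
a=cv2.imread("pics/top0.png")[160:260,150:250];b=cv2.imread("pics/scene0.png")[200:340,400:500]
a=cv2.resize(a,(400,400),interpolation=2);b=cv2.resize(b,(400,560),interpolation=2)
o=np.zeros((560,800,3),np.uint8);o[:400,:400]=a;o[:,400:]=b
cv2.imwrite("pics/z.png",o)
```

```text
(no output)
```

View pics/z.png

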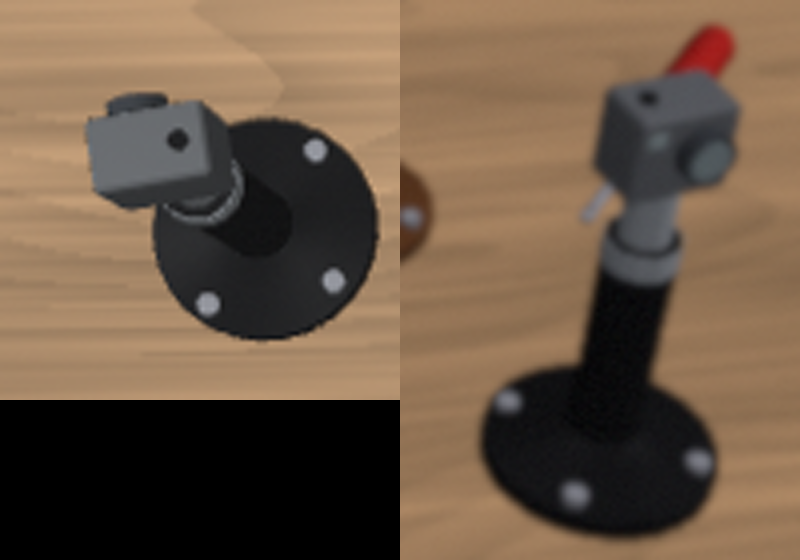

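```bash
cat > fit.py <<'E'
import numpy as np
from scipy.optimize import least_squares
T=np.load("top0.npz");S=np.load("scene0.npz")
def pr(c,X):
    p=(np.atleast_2d(X)@c["R"].T+c["t"])@c["K"].T;return p[:,:2]/p[:,2:]
zt=np.array([[88,122],[200,102],[212,183],[98,194]])/4+[150,160]
zs=np.array([[740,103],[638,118],[610,95],[700,70]])/4+[300,200]
L=np.array([[.015,.023,.02],[.015,-.023,.02],[-.015,-.023,.02],[-.015,.023,.02]])
bt=np.array([266,230])/4+[150,160]; bs=np.array([599,452])/4+[300,200]
def res(p):
    c,s=np.cos(p[3]),np.sin(p[3]);X=L@np.array([[c,s,0],[-s,c,0],[0,0,1]])+p[:3]
    B=[p[0],p[1],.006]
    return np.concatenate([(pr(T,X)-zt).ravel(),(pr(S,X)-zs).ravel(),(pr(T,B)-bt).ravel(),(pr(S,B)-bs).ravel()])
r=least_squares(res,[.5,.2,.165,0],loss='soft_l1');p=r.x
print("pose",p[:3].round(4),"yaw deg",np.degrees(p[3]).round(1));print(res(p).reshape(-1,2).round(1).tolist())
from bench import bot
from scipy.spatial.transform import Rotation as Ro
s=bot.state();R=Ro.from_quat(s['tcp_rot']).as_matrix()
yt=np.degrees(np.arctan2(R[1,1],R[0,1]));yg=np.degrees(p[3])+90
d=((yt-yg)+90)%180-90
print("tool y heading",yt,"turn about tool z",d)
g=p[:3].copy()
print("shift cm of grasp point to camera centre",(R.T@(g-(np.array(s['position'])+R[:,2]*bot.hold_point_z))*100).round(2), "joints",np.round(s['joints'],2))
E
sed -i 's/zs=.*/zs=np.array([[740,103],[638,118],[610,95],[700,70]])\/4+[300,200]/' fit.py
python3 fit.py
```

```text
pose [0.5596 0.22   0.1724] yaw deg 8.3
[[-0.9, -0.3], [1.1, -0.1], [0.5, -1.1], [-1.1, 1.0], [0.8, 1.4], [0.2, 2.5], [-2.5, -2.1], [0.5, -0.5], [-0.0, 0.2], [-1.0, -1.7]]
tool y heading 65.26137081999347 turn about tool z -33.05196937041913
shift cm of grasp point to camera centre [-41.62 -11.56   6.47] joints [ 1.05  0.35  1.65 -0.    1.14 -0.08]
```

```bash
python3 -m creep '[[-1,-10,-3,-3,-8],[-1,-20,-6,-3,-16],[-1,-30,-8.5,-3,-24],[-1,-38,-10.6,-3,-33],[-1,-41.6,-11.6,-3,-33],[-1,-41.6,-11.6,-3,-33],[-1,-41.6,-11.6,-3,-33],[-1,-41.6,-11.6,-3,-33],[-1,-41.6,-11.6,-3,-33],[-1,-41.6,-11.6,-3,-33],[-1,-41.6,-11.6,-3,-33],[-1,-41.6,-11.6,-3,-33],[-1,-41.6,-11.6,-3,-33],[-1,-41.6,-11.6,-3,-33]]' 30
python3 fit.py
python3 - <<'E'
from bench import bot
import cv2
cv2.imwrite("pics/w1.png",bot.read_camera("wrist")["img"][:,:,::-1])
E
```

```text
time_s: 1.5
position: [0.5588, 0.2209, 0.3329]
tcp_rot: [-0.073, 0.997, 0.0, 0.0]
force: [-0.0, 0.4, -0.5]
width: 1.003
finger_force: 0.0
pose [0.5596 0.22   0.1724] yaw deg 8.3
[[-0.9, -0.3], [1.1, -0.1], [0.5, -1.1], [-1.1, 1.0], [0.8, 1.4], [0.2, 2.5], [-2.5, -2.1], [0.5, -0.5], [-0.0, 0.2], [-1.0, -1.7]]
tool y heading 98.34489278600192 turn about tool z 0.03155259558931789
shift cm of grasp point to camera centre [-0.07 -0.1   9.52] joints [ 0.3   0.42  1.48  0.    1.25 -1.42]
```

View pics/w1.png

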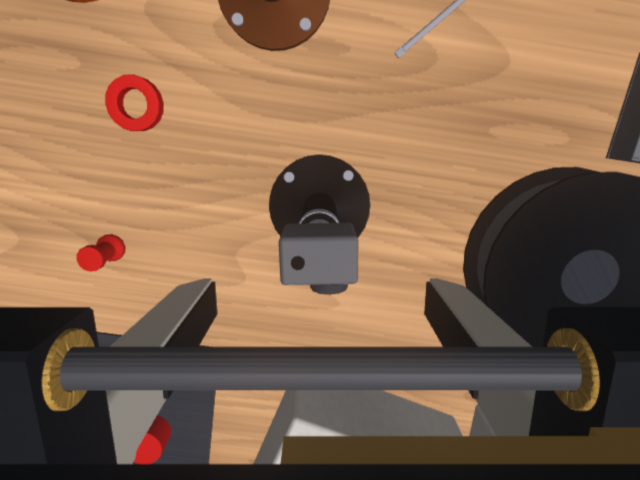

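The wrist view shows the camera square and centred between the fingers: box at (280–358), fingers symmetric about 320. I'll descend and grip.

```bash
python3 -m creep '[[-1,0,-0.1,4,0],[-1,0,-0.1,7,0],[-1,0,-0.1,9.4,0],[-1,0,-0.1,9.4,0],[-1,0,-0.1,9.4,0],[1,0,-0.1,9.4,0],[1,0,-0.1,9.4,0],[1,0,-0.1,9.4,0],[1,0,-0.1,9.4,0],[1,0,-0.1,9.4,0],[1,0,-0.1,9.4,0],[1,0,-0.1,9.4,0],[1,0,-0.1,9.4,0],[1,0,-0.1,9.4,0]]' 40
python3 - <<'E'
from bench import bot
import cv2
c=bot.read_camera("scene")["img"][:,:,::-1]
cv2.imwrite("pics/s2.png",cv2.resize(c[100:360,330:600],None,fx=2,fy=2,interpolation=2))
E
```

```text
time_s: 2.95
position: [0.5595, 0.2197, 0.2388]
tcp_rot: [-0.072, 0.997, 0.0, 0.0]
force: [-0.4, 5.1, -0.2]
width: 0.494
finger_force: 39.9
```

View pics/s2.png

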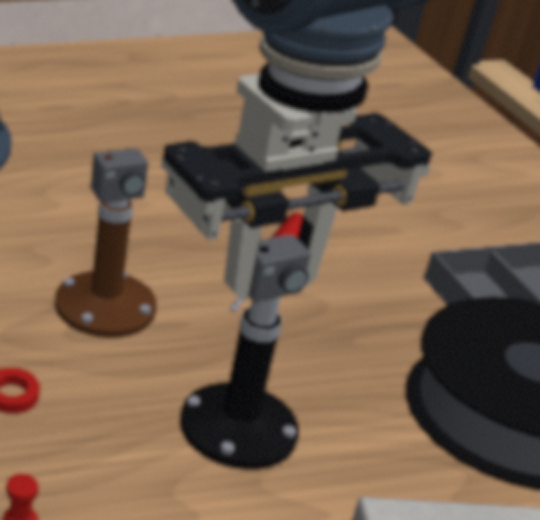

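Gripped firmly (opening 46 mm, matching the camera). The tube is out about 17 mm, so I'll lift about 60 mm.

```bash
python3 -m creep '[[1,0,0.05,-0.7,0],[1,0,0.05,-1.4,0],[1,0,0.05,-2.1,0],[1,0,0.05,-2.8,0],[1,0,0.05,-3.5,0],[1,0,0.05,-4.2,0],[1,0,0.05,-4.9,0],[1,0,0.05,-5.5,0],[1,0,0.05,-6,0],[1,0,0.05,-6,0],[1,0,0.05,-6,0],[1,0,0.05,-6,0],[1,0,0.05,-6,0]]'
python3 - <<'E'
from bench import bot
import cv2
c=bot.read_camera("scene")["img"][:,:,::-1]
cv2.imwrite("pics/s3.png",cv2.resize(c[150:350,390:540],None,fx=3,fy=3,interpolation=2))
E
```

```text
time_s: 4.3
position: [0.5595, 0.2197, 0.299]
tcp_rot: [-0.072, 0.997, 0.0, 0.0]
force: [-1.6, 4.8, 3.3]
width: 0.495
finger_force: 40.0
```

View pics/s3.png

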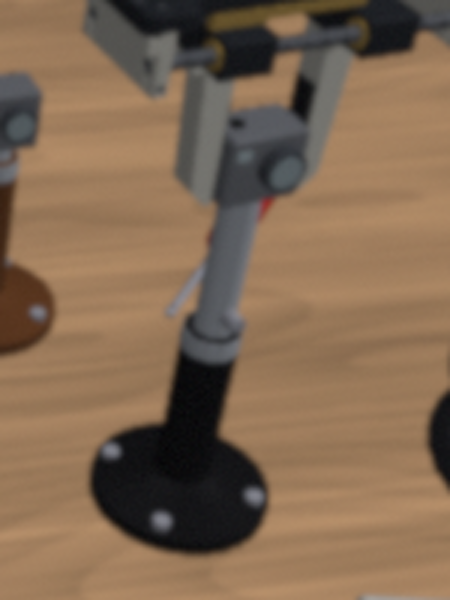

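A small pin seems to stand out just above the rim at (230,322), on the lens side. The camera's estimated draw is about 77 mm. I'll release, retreat upward and check.

```bash
python3 -m creep '[[0.2,0,0,0,0],[-0.3,0,0,0,0],[-0.6,0,0,0,0],[-1,0,0,0,0],[-1,0,0,0,0],[-1,0,0,0,0],[-1,0,0,-2,0],[-1,0,0,-5,0],[-1,0,0,-9,0],[-1,0,0,-12,0],[-1,0,0,-12,0],[-1,0,0,-12,0],[-1,0,0,-12,0]]'
python3 - <<'E'
from bench import bot
import cv2,numpy as np
c=bot.read_camera("scene")["img"][:,:,::-1]
t=bot.read_camera("top")["img"][:,:,::-1]
cv2.imwrite("pics/s4.png",np.hstack([cv2.resize(c[180:330,400:500],(390,585),interpolation=2),cv2.resize(c[180:350,160:270],(390,585),interpolation=2)]))
E
```

```text
time_s: 5.65
position: [0.5593, 0.2195, 0.4173]
tcp_rot: [-0.072, 0.997, -0.0, -0.001]
force: [0.1, 0.8, -0.2]
width: 0.997
finger_force: 0.0
```

View pics/s4.png

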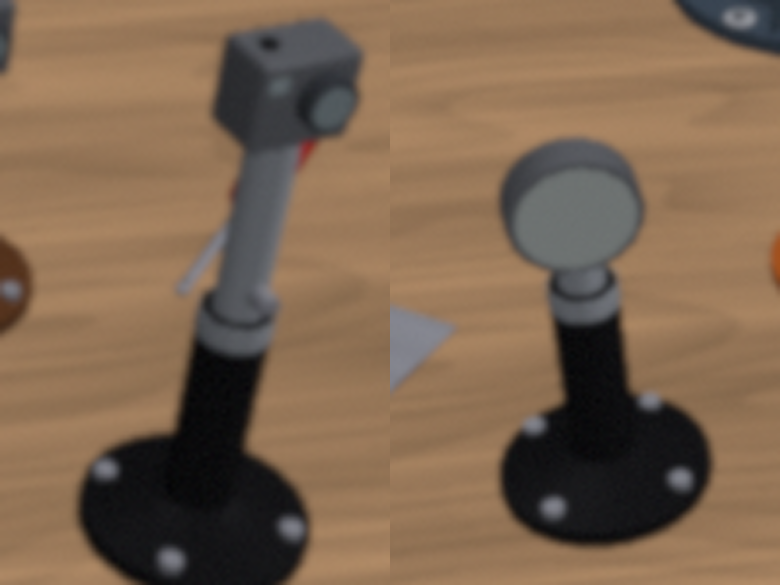

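Run:
```python
from bench import bot
import cv2,numpy as np
c=np.mean([bot.read_camera("scene")["img"][:,:,::-1].astype(float) for _ in range(4)],0).clip(0,255).astype(np.uint8)
p=cv2.imread("pics/scene0.png")
z=lambda i:cv2.convertScaleAbs(cv2.resize(i[240:280,440:480],(400,400),interpolation=2),alpha=1.4)
cv2.imwrite("pics/s5.png",np.hstack([z(p),z(c)]))
import fit
for h in(.069,.073,.077,.081): print(h,fit.pr(fit.S,[fit.p[0],fit.p[1],.175+h]).round(1)) # camera top centre
print("sleeve rim +x edge",fit.pr(fit.S,[fit.p[0]+.016,fit.p[1],.125]))
```

```text
pose [0.5596 0.22   0.1724] yaw deg 8.3
[[-0.9, -0.3], [1.1, -0.1], [0.5, -1.1], [-1.1, 1.0], [0.8, 1.4], [0.2, 2.5], [-2.5, -2.1], [0.5, -0.5], [-0.0, 0.2], [-1.0, -1.7]]
tool y heading 98.25826967816963 turn about tool z -0.05507051224297754
shift cm of grasp point to camera centre [-0.04  0.05 18.06] joints [ 0.3   0.36  1.35  0.    1.43 -1.42]
0.069 [[473.9 196.1]]
0.073 [[474.4 193.8]]
0.077 [[474.9 191.5]]
0.081 [[475.4 189.2]]
sleeve rim +x edge [[464.12082545 264.29596202]]
```

View pics/s5.png

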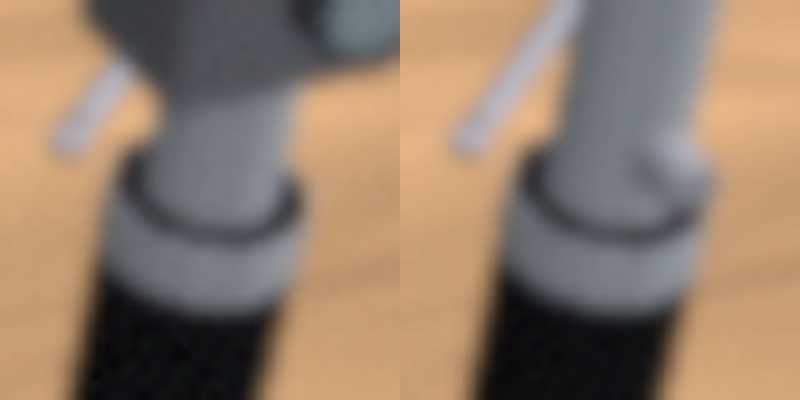

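The before and after crops show a bright pin at (685,170), above the rim on the lens side, that wasn't there at the start. The button is out and the gripper is clear, so I'll hand in.

```bash
python3 -c "
from bench import bot
print(bot.hand_in())"
```

```text
the job is handed in; nothing more can be done
None
```

The camera is raised about 77 mm with its lock button out above the sleeve, the gripper is clear, the lamp stand was never touched, and the job is handed in (hand-in returned no verdict).

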